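Try the sticky side-door latch with its key

ROBOT

A 7-joint arm with a two-finger parallel gripper is mounted at the origin on a cart in front of the work surface, level with it; the furniture and walls round the work are solid. World frame = base frame: x ahead of the robot, y to its left, z up, the work surface at z = 0. Lengths are in m, angles in rad, forces in N, time in s.
With the tool pointing down it reaches from about 0.35 to 0.9 m from the base axis. Payload 8.1 kg.
Tool frame: the origin (TCP) lies between the finger pads; the fingertips stand 22 mm ahead of it and the grasp point (between the pads) lies 3 mm ahead of it (arm.tip_reach is the distance from the TCP to the fingertips, in m); z points along the fingers, y is the line along which they close (so a half turn about z gives the same grasp; the last joint's range is limited). The gripper opens to 92 mm and grips with 3 to 60 N. Pads are 19 mm wide; open, the fingers measure 130 mm over their backs; the gripper's body (75 mm by 190 mm) begins 47 mm behind the grasp point.
Start: joints at [1.095, 0.434, 0.025, 1.573, -0.012, 1.134, -0.075], TCP at [0.228, -0.582, 0.216] pointing down, gripper open.
Joint ranges: [-2.62, 2.62], [-0.44, 2.09], [-1.27, 1.32], [0.08, 2.57], [-1.32, 4.46], [0.12, 2], [-2.74, 2.74]. Speed limits (rad/s): [2.22, 2.22, 3.01, 3.01, 3.14, 3.14, 3.14].

INTERFACE

Orientations are given as a rotation vector (axis times angle).
In Python, from cell import telemetry, vision, job, arm gives the robot as it stands. The module is installed in compiled form; this text tells all that it offers.
- The arm moves only by the shell command python3 -m creep 'ROWS' [FORCE]. ROWS is text: rows parted by semicolons, each of 7 numbers parted by spaces: the finger opening in cm, from 0 to 9.18, then the shift along the tool's x, y, z in cm, then the turn, a rotation vector about the tool's x, y, z in degrees. A call has 1 to 5 rows; each row is the pose to reach, as a shift and turn from the pose commanded when the call began, along the tool's axes at that moment; what a row does not reach only later rows make up. A row lasts 1/8 s, in which the tool goes at most 62.5 mm and 10.7 degrees, less where a joint would pass 70% of its speed; a pose out of reach is approached as far as the arm can. A call with a gripper value outside its range is refused whole. The fingers move at their own pace and stop on an object; FORCE is the grip in N (left out, the last holds). Time passes only in rows, so rows that repeat a pose let the fingers close. It gives the time, the measured TCP pose, the force, the opening and the grip force at its end, in the units of the state.
- telemetry.observe(): the state, without advancing time (a new reading comes with each control period).
- vision.get_image(name): name is "scene" or "top" or "wrist"; returns the picture (420x560x3 uint8, red, green, blue); there is no depth.
- vision.camera_info(name): a dict with "fov_y" (degrees; the focal length in pixels is half the picture's height over the tangent of half this angle, whatever the lens; pixels are square), "cx", "cy" (the principal point, pixels), "extrinsics" (4x4, takes a point from camera to world coordinates). Camera axes: x right, y down, z forward; pixel columns grow to the right and rows downward; lengths in m; the calibration is good to about 2 mm. The wrist camera is an equidistant fisheye: a pixel r from the principal point sees the ray r / f radians off the axis. A picture is of the moment at which its call begins: read the wrist's pose just before it. camera_info takes no time and is no camera call; for the wrist camera it gives the pose at the moment of the call.
- job.sign_off(): hands the job in; it is judged then, once.
The state is a dict: "clock": time; "joints": joint angles; "dq": joint speeds; "joint_efforts": joint torques, N m; "position": TCP position; "ee_rot": TCP orientation; "force": force on the tool from outside, world axes, zero at the start; "ft_torque": the same for the moment, N m; "width": opening from 0.0 (shut) to 1.0 (fully open); "gripper_force": force on a finger pad.
Only numpy, scipy, OpenCV 4.12 (cv2) and the standard library are available. Lean on these libraries where they do the work, as an engineer would, in place of code of your own. Each camera call takes 0.05 s, during which the arm holds its last target. There are 200 camera calls.

TASK

The rim latch of the side door is on the bench for overhaul and its pins are gummed up. Take the key with the newly fitted red head out of the soft jaws of the vise, push it fully home in the keyhole, wiggling it past the sticky pins instead of forcing it, turn it a quarter clockwise until the latch bolt is drawn in, and finish still holding the key turned against its spring so that I can look at the bolt. Leave the other things on the bench where they are.

Things in the scene. Friction and masses are not known exactly. Their poses are not given: they have to be found in the camera images.
- key: steel key with a red-enamelled brass head. Origin: centre of the head's underside (shoulder); z up through the head, x along the blade's width, y its thickness. Head: 28 mm wide (x), 9 thick (y), 35 tall; grip its flat faces (across y). It starts upright, blade down, hanging by its shoulder in a 5.2 mm gap of the vise's soft jaws; lifts straight up and out. 90 g
- key_tip (a point): lower end of the key's blade, 25 mm below the key's origin. From the shoulder down: a round neck (5 mm across, 5.5 mm long), the blade (12.6 mm wide, 4 mm thick), and in the last 4.5 mm, below a square step, a narrower nose (8.6 mm wide, bevelled to 5.2 x 2 mm at the tip). Both edges are alike, so it fits either way round
- vise: blue machine vise, 175 x 86 x 46 mm, fixed to the bench, with aluminium soft jaws 60 mm wide, their tops 48 mm over the bench. Origin: underside centre; x from its screw handle to its fixed jaw; the gap with the key is at x = +55 mm and runs along y
- rim_latch: the latch: grey case 92 x 66 mm, top 53 mm over the bench, with a round brass guard plate, on a board 95 x 230 x 22 mm (long in y) fixed to the bench. Origin: underside centre of the board, z up. The plate's face, 57 mm over the bench, is centred at x = +12 mm, y = 0. The bevelled brass bolt sticks out at the -x side
- keyhole (a point): centre of the keyhole's mouth in the brass guard plate, 36 mm across; z up, x along the slot in the plug below (across the bolt at rest; turns with the plug). Slot 19.4 mm (x) by 5.5 mm (y), mouth flared 2 mm on the long, 1.2 mm on the short sides. Home: shoulder on the plate, key origin at this point. The plate is fixed, 4 mm thick, so the key turns only within 1.5 mm of home
- pins: the four gummed pins together (each 3.4 mm wide, 3 mm thick), in the plug. Each slides along the slot, away from its middle, resists with 2.5 N, has no spring and stays where pushed. Origin: the keyhole point
- upper_pins (a point): on the keyhole's axis, 6 mm below its mouth: flat tops of the first pair of gummed pins, one at each short end of the slot, 8.8 mm apart. The key's nose enters this gap, then its step stands on the pins, 14.5 mm short of home. Press lightly (up to 8 N) or not at all and push the key 3 mm each way along x (the slot allows 3.4 mm): the nose pushes both pins back, and the key drops on
- lower_pins (a point): on the keyhole's axis, 13 mm below its mouth: tops of the second, equal pair of pins; they stop the key 7.5 mm short of home and are passed in the same way
- latch_plug (a joint): turn of the plug, rad: 0 at rest, grows clockwise seen from above, stop at 1.45. A spring drives it back (up to 0.06 N m). The blade has about 0.2 rad of play in the slot, so the hand turns about 1.6 rad
- latch_bolt (a joint): how far the latch bolt is drawn in, m: 0 out, 0.015 drawn in at the plug's stop. The plug drives it
- screwdriver: red screwdriver, 29 x 218 x 29 mm, lying on the bench; leave it alone. Origin: underside centre
- tape_roll: roll of black tape, 65 mm across, 19 mm tall; leave it alone. Origin: underside centre
- bit_case: teal drill-bit case, 80 x 120 x 27 mm; leave it alone. Origin: underside centre
- coffee_mug: white mug, 80 x 108 x 94 mm; leave it alone. Origin: underside centre

How it is judged:
By the outcome, as a careful person would: the job done as asked, in the order asked, and still so for the second after the job is handed in, while the arm keeps its last pose, push and grip.
It also fails if it takes over 54 s, if anything falls off the work surface, if the arm or the gripper's body presses on something with over 40 N, if the wrist force passes 120 N, or if a joint passes its speed limit or range.

## Working session

There is one attempt and no reset: what is moved stays moved. The work goes in short steps, Python scripts to look and compute and a shell command to move; the robot and the scene stay as the last step left them, time stands still between calls to the robot, and variables do not carry over. Pictures are saved under pics/ and viewed, at most 13 in all, crops included, and the job is handed in when it is done.

```bash
mkdir -p pics
cat > h.py <<'E'
import numpy as np, cv2
from cell import telemetry, vision, job, arm
from scipy.spatial.transform import Rotation as R
def snap(n,f):
    i=vision.camera_info(n); im=vision.get_image(n)
    cv2.imwrite(f'pics/{f}.png',im[:,:,::-1]); np.savez(f'pics/{f}.npz',E=i['extrinsics'],fov=i['fov_y'],cx=i['cx'],cy=i['cy'],w=n=='wrist')
    return im
def ray(f,u,v):
    d=np.load(f'pics/{f}.npz'); F=210/np.tan(np.radians(d['fov']/2)); x=np.array([u-d['cx'],v-d['cy']])
    if d['w']:
        r=np.hypot(*x); t=r/F; c=np.r_[x/max(r,1e-9)*np.sin(t),np.cos(t)]
    else: c=np.r_[x/F,1]; c/=np.linalg.norm(c)
    return d['E'][:3,3],d['E'][:3,:3]@c
def proj(f,p):
    d=np.load(f'pics/{f}.npz'); F=210/np.tan(np.radians(d['fov']/2)); c=d['E'][:3,:3].T@(np.array(p)-d['E'][:3,3])
    if d['w']:
        r=np.hypot(c[0],c[1]); q=c[:2]/r*np.arctan2(r,c[2])*F
    else: q=c[:2]/c[2]*F
    return q+[d['cx'],d['cy']]
def tri(*obs):
    A=0;b=0;L=[]
    for o in obs:
        p,d=ray(*o); M=np.eye(3)-np.outer(d,d); A=A+M; b=b+M@p; L.append((p,M))
    X=np.linalg.solve(A,b); return X,[np.linalg.norm(M@(X-p)) for p,M in L]
def plane(f,u,v,z):
    p,d=ray(f,u,v); return p+d*(z-p[2])/d[2]
E
python3 - <<'E'
from h import *
for n in ('scene','top','wrist'):
    snap(n,n+'0'); i=vision.camera_info(n); print(n,i['fov_y'],i['cx'],i['cy'],np.round(i['extrinsics'],3).tolist())
a=[cv2.imread(f'pics/{n}0.png') for n in('scene','top','wrist')]
s=telemetry.observe(); print(s, arm.tip_reach)
cv2.imwrite('pics/a.png',np.vstack([np.hstack([cv2.resize(a[0],(400,300)),cv2.resize(a[2],(400,300))])]))
E
```

```text
scene 57.412508585795145 274.10679053712846 206.20582377477058 [[-0.49, -0.424, 0.762, -0.021], [-0.872, 0.226, -0.434, 0.37], [0.012, -0.877, -0.48, 0.476], [0.0, 0.0, 0.0, 1.0]]
top 48.30790106283717 281.8165368977748 206.96662727665452 [[-0.028, -0.995, 0.094, 0.503], [-1.0, 0.029, 0.007, -0.009], [-0.009, -0.094, -0.996, 1.119], [0.0, 0.0, 0.0, 1.0]]
wrist 65.70646984690485 277.8890212133175 207.82159365299907 [[0.364, -0.887, -0.285, 0.305], [-0.932, -0.347, -0.11, -0.552], [-0.001, 0.305, -0.952, 0.385], [0.0, 0.0, 0.0, 1.0]]
{'clock': 0.15, 'joints': array([ 1.09538474,  0.43504568,  0.02496076,  1.57385815, -0.01160943,
        1.1340413 , -0.07511128]), 'dq': array([ 0.00073391,  0.0005506 , -0.00037697, -0.00238762,  0.0011327 ,
       -0.00015361, -0.00019479]), 'joint_efforts': array([ 1.20271045e-03, -6.68263221e+01,  9.86026525e-01, -3.14692783e+01,
       -6.03610533e-02,  3.94110137e-02,  1.34482357e-04]), 'position': array([ 0.22746574, -0.58170514,  0.21544742]), 'ee_rot': array([-3.08604570e+00, -5.81899337e-01,  4.98033972e-04]), 'force': array([ 0.97280395,  0.72975801, -0.09406429]), 'ft_torque': array([ 0.00348455, -0.03175955,  0.01440988]), 'gripper_force': 0.0, 'width': 1.000219720456014} 0.022
```

View pics/top0.png

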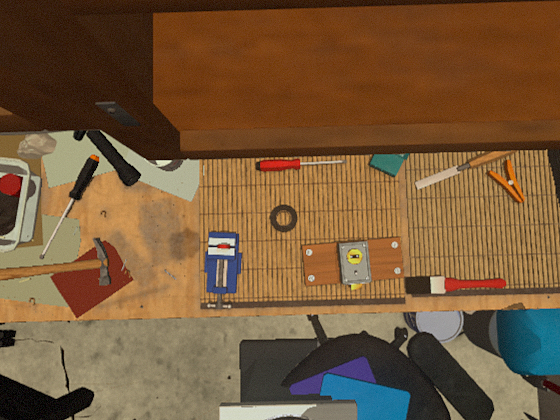

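View pics/scene0.png

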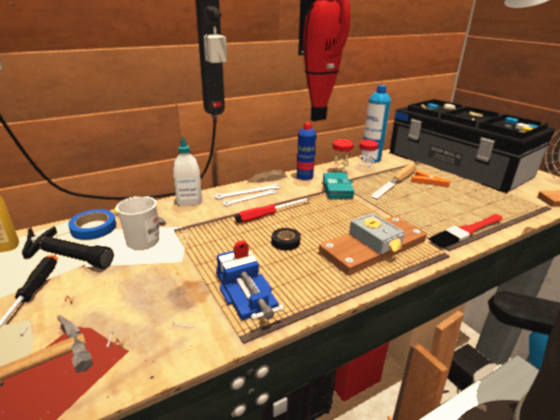

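Top: key's red head at about (223,246) in the vise, latch plate about (354,257). Scene: red head (241,247), brass plate (396,245). I'll enlarge both places in both views.

Run:
```python
from h import *
t=cv2.imread('pics/top0.png');s=cv2.imread('pics/scene0.png')
def c(im,u,v,w=50,h=37): return cv2.resize(im[v-h:v+h,u-w:u+w],(400,296),interpolation=cv2.INTER_CUBIC)
# crop origin (u-50,v-37), scale 4
cv2.imwrite('pics/b.png',np.vstack([np.hstack([c(t,222,255),c(t,354,257)]),np.hstack([c(s,241,255),c(s,385,240)])]))
```

```text
(no output)
```

View pics/b.png

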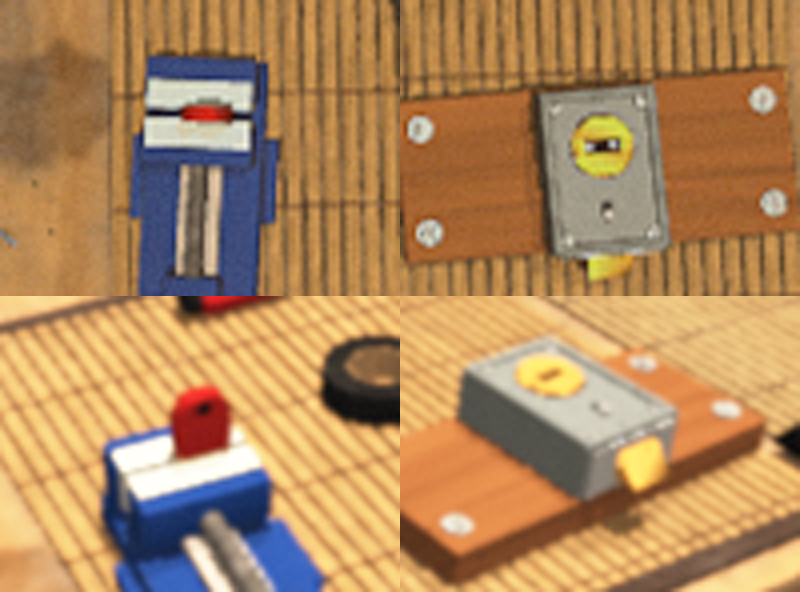

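Composite, 4x: in the top view the head's top is at (223.7,244.5) and the keyhole at (354.5,256.5). In the scene view the head's top is at (241,242), its shoulder at (241,257), and the keyhole at (372,223).

Run:
```python
from h import *
print('keytop',tri(('top0',223.7,244.8),('scene0',241,242)))
print('hole',tri(('top0',354.5,256.5),('scene0',372,223)))
X=plane('top0',354.5,256.5,.057);print(X,proj('scene0',X)); X=plane('top0',223.7,244.8,.083);print(X,proj('scene0',X))
# jaws gap line & latch edges in top view
a=plane('top0',172+147/4,218+112/4,.048);b=plane('top0',172+250/4,218+116/4,.048);print('gap',a,b,np.degrees(np.arctan2(*(b-a)[:2])),)
p=[plane('top0',304+x/4,220+y/4,.053) for x,y in((140,93),(254,85),(267,245),(155,254))];print('case',np.round(p,3),'mean',np.mean(p,0))
for i,j in((0,1),(3,2),(0,3),(1,2)): d=p[j]-p[i];print(np.linalg.norm(d),np.degrees(np.arctan2(d[1],d[0])))
s=telemetry.observe(); print(R.from_rotvec(s['ee_rot']).as_matrix().round(4))
print(R.from_matrix(vision.camera_info('wrist')['extrinsics'][:3,:3]).as_matrix())
```

```text
keytop (array([0.52037969, 0.13015416, 0.07692048]), [np.float64(0.00037916565742038895), np.float64(0.0003791656574204816)])
hole (array([ 0.48627599, -0.16194032,  0.05237648]), [np.float64(0.0007481721400134804), np.float64(0.00074817214001344)])
[ 0.48584624 -0.16183398  0.057     ] [372.75245835 221.25907755]
[0.52009562 0.12901018 0.083     ] [241.73740499 239.18267344]
gap [0.51893468 0.16784923 0.048     ] [0.51498187 0.10909568 0.048     ] -176.1510637939398
case [[ 0.517 -0.129  0.053]
 [ 0.519 -0.193  0.053]
 [ 0.429 -0.197  0.053]
 [ 0.426 -0.133  0.053]] mean [ 0.47289322 -0.16296708  0.053     ]
0.0647281490840517 -87.63626649843718
0.0631412457455829 -87.04906561129054
0.09054835581328073 -176.94851969873483
0.08989614454253027 -177.95708290127854
[[ 9.313e-01  3.642e-01 -5.000e-04]
 [ 3.642e-01 -9.313e-01  1.100e-03]
 [-1.000e-04 -1.200e-03 -1.000e+00]]
[[ 0.36352598 -0.88706522 -0.28454202]
 [-0.93158346 -0.34650155 -0.10994972]
 [-0.00106168  0.30504422 -0.9523376 ]]
```

```bash
python3 -m creep '9 4.9 -3.7 0 0 0 -9; 9 9.8 -7.4 0 0 0 -18; 9 14.7 -11.1 0 0 0 -27; 9 19.6 -14.8 0 0 0 -36; 9 24.5 -18.5 0 0 0 -45'
cat > rel.py <<'E'
import sys
from h import *
# target TCP xyz(m) + yaw(deg) of tool y -> shift (cm) and turn (deg) in the tool frame
def rel(xyz,yaw):
    s=telemetry.observe(); M=R.from_rotvec(s['ee_rot'])
    a=np.radians(yaw); y=np.array([np.cos(a),np.sin(a),0]); z=np.array([0,0,-1.]); T=R.from_matrix(np.c_[np.cross(y,z),y,z])
    return np.r_[M.inv().apply(np.array(xyz)-s['position'])*100, (M.inv()*T).as_rotvec(degrees=True)].round(2), s['clock'], s['joints'].round(2)
if __name__=='__main__': v=list(map(float,sys.argv[1:])); print(*rel(v[:3],v[3]))
E
python3 rel.py .45 -.18 .2 2.5
```

```text
clock: 0.78
position: [0.3891, -0.3188, 0.2161]
ee_rot: [2.625, 1.726, -0.0]
force: [1.8, -0.3, -0.3]
width: 0.98
gripper_force: 0.0
[ 1.516e+01  9.000e-02  1.600e+00  1.000e-02  2.000e-02 -2.585e+01] 0.775 [ 0.79  0.26 -0.26  1.85  0.08  1.05  0.09]
```

```bash
python3 -m creep '9 5 0 .5 0 0 -9; 9 10 0 1 0 0 -18; 9 15.2 0.1 1.6 0 0 -26; 9 15.2 0.1 1.6 0 0 -26' >/dev/null
python3 - <<'E'
from h import *
from rel import rel
snap('wrist','w1'); s=telemetry.observe(); print(s['position'],s['clock'])
print('hole guess',proj('w1',[.486,-.162,.055]), 'key',proj('w1',[.52,.13,.08]))
print(rel([.5,.12,.2],-3.9))
im=cv2.imread('pics/w1.png'); cv2.imwrite('pics/w1v.png',cv2.resize(im,(800,600),interpolation=cv2.INTER_CUBIC))
E
```

```text
[ 0.45068046 -0.18000561  0.19982013] 1.325
hole guess [312.78650126 177.13417615] key [362.88961927 -99.07830493]
(array([ 2.975e+01,  6.270e+00, -0.000e+00, -2.000e-02, -3.000e-02,
        6.460e+00]), 1.325, array([ 0.62,  0.26, -0.42,  1.9 ,  0.12,  1.01,  0.19]))
```

View pics/w1v.png

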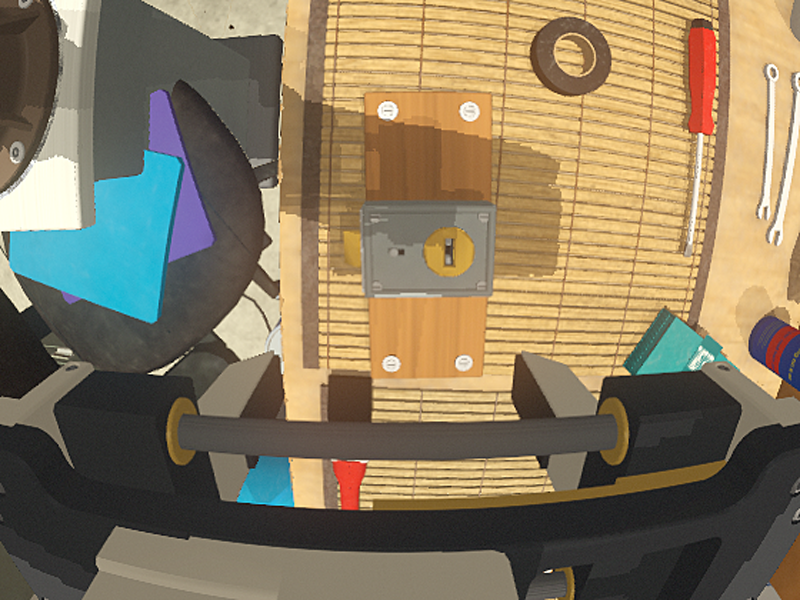

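Wrist view: keyhole at (448,252)/1.4286 = (313.6,176.4), within 1 px of the prediction, and the slot runs up the image. I'll take a second latch view on the way to the key.

```bash
python3 -m creep '9 5 1 0 0 0 1; 9 10 2.1 0 0 0 2; 9 10 2.1 0 0 0 2' >/dev/null
python3 - <<'E'
from h import *
snap('wrist','w2'); print('hole guess',proj('w2',[.486,-.162,.055]))
E
python3 -m creep '9 6 1 0 0 0 2; 9 12 2.5 0 0 0 4; 9 17 3.9 0 0 0 4.5;9 17 3.9 0 0 0 4.5' >/dev/null
python3 - <<'E'
from h import *
snap('wrist','w3'); print('key guess',proj('w3',[.52,.13,.08]),telemetry.observe()['position'])
h=proj('w2',[.486,-.162,.055]).astype(int);k=proj('w3',[.52,.13,.08]).astype(int);h1=proj('w1',[.486,-.162,.055]).astype(int)
def c(f,p,w,hh,sc):
    im=cv2.imread(f'pics/{f}.png'); return cv2.resize(im[p[1]-hh:p[1]+hh,p[0]-w:p[0]+w],None,fx=sc,fy=sc,interpolation=cv2.INTER_CUBIC)
cv2.imwrite('pics/c.png',np.hstack([np.vstack([c('w1',h1,33,25,6),c('w2',h,33,25,6)]),c('w3',k,33,50,6)])); print(h1,h,k)
E
```

```text
hole guess [293.53559854 265.0373599 ]
key guess [289.92131687 155.24658612] [0.50549933 0.08894347 0.19970925]
[312 177] [293 265] [289 155]
```

View pics/c.png

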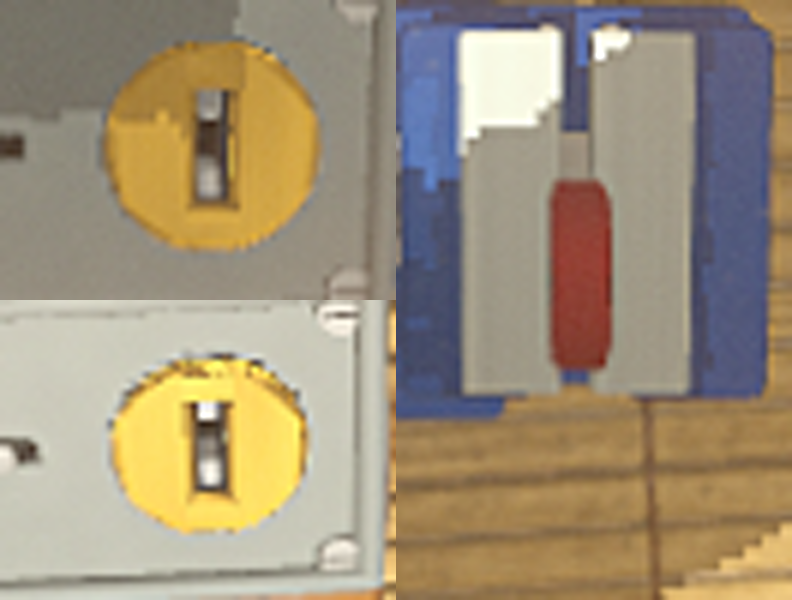

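Crops: keyhole at w1 (314.1,175.9) and w2 (294.7,264.1). Key head centre in w3 at (286.4,150.4), upright, aligned with the jaw gap.

Run:
```python
from h import *
from rel import rel
print('hole w',tri(('w1',314.1,175.9),('w2',294.7,264.1))); print('hole all',tri(('w1',314.1,175.9),('w2',294.7,264.1),('top0',354.5,256.5),('scene0',372,223)))
for f,u,v in(('w1',314.1,175.9),('w2',294.7,264.1),('top0',354.5,256.5)):print(plane(f,u,v,.057))
print('key',tri(('w3',286.4,150.4),('top0',223.7,244.8),('scene0',241,242)))
for f,u,v in(('w3',286.4,150.4),('top0',223.7,244.8)):print(plane(f,u,v,.083))
# yaw: slot in w1/w2 and jaw edge in w3
def ang(f,a,b,z):
    d=plane(f,*b,z)-plane(f,*a,z); return np.degrees(np.arctan2(d[1],d[0]))-90
o=[279,127];S=lambda o,x,y:(o[0]+x/6-.42,o[1]+y/6-.42)
o1=(312-33,177-25);o2=(293-33,265-25);o3=(289-33,155-50)
print('slot w1',ang('w1',S(o1,190,210),S(o1,194,85),.057),ang('w1',S(o1,238,208),S(o1,235,88),.057))
print('gap w3',ang('w3',S(o3,559-396,392),S(o3,560-396,30),.048),ang('w3',S(o3,590-396,392),S(o3,590-396,30),.048),ang('w3',S(o3,690-396,392),S(o3,694-396,30),.048))
# board screws in w1 view (scaled 1.4286), z=.022
q=lambda x,y:(x/1.4286-.15,y/1.4286-.15)
print('board',ang('w1',q(391,363),q(387,110),.022),ang('w1',q(463,363),q(469,111),.022))
```

```text
hole w (array([ 0.4871817 , -0.16058362,  0.05547408]), [np.float64(2.5141787547881014e-05), np.float64(2.5141787547946255e-05)])
hole all (array([ 0.48693329, -0.16187895,  0.05232262]), [np.float64(0.0008935357459482487), np.float64(0.0005625962952747241), np.float64(0.001316415024499979), np.float64(0.00034197056285076245)])
[ 0.48696628 -0.16026224  0.057     ]
[ 0.48710923 -0.15979223  0.057     ]
[ 0.48584624 -0.16183398  0.057     ]
key (array([0.51878734, 0.1317236 , 0.07752608]), [np.float64(0.0029930458173752245), np.float64(0.00241889479059608), np.float64(0.0008343882985770797)])
[0.51708002 0.1350066  0.083     ]
[0.52009562 0.12901018 0.083     ]
slot w1 2.3922466984924426 5.923664663910259
gap w3 -4.016137263575459 -3.70945961578758 -3.834131923781314
board 3.4662114074666732 3.3602780969165593
```

```bash
python3 rel.py .5185 .132 .112 -3.9
```

```text
[ 4.39  0.99  8.77 -0.03  0.02 -0.21] 2.3 [ 0.14  0.32 -0.53  1.83  0.19  1.04 -0.54]
```

```bash
python3 -m creep '4.5 2.2 .5 4.4 0 0 -.2; 4.5 4.4 1 7.5 0 0 -.2; 4.5 4.4 1 8.8 0 0 -.2; 4.5 4.4 1 8.8 0 0 -.2; 4.5 4.4 1 8.8 0 0 -.2'
python3 - <<'E'
from h import *
snap('wrist','w4');s=telemetry.observe();M=R.from_rotvec(s['ee_rot'])
print(s['position'],proj('w4',[.5185,.132,.083]),proj('w4',s['position']+M.apply([0,0,.022])))
im=cv2.imread('pics/w4.png')[150:400,130:430]; cv2.imwrite('pics/w4v.png',cv2.resize(im,None,fx=2.4,fy=2.4,interpolation=cv2.INTER_CUBIC))
E
```

```text
clock: 2.92
position: [0.519, 0.1308, 0.113]
ee_rot: [2.298, 2.14, 0.001]
force: [0.1, 0.4, 0.4]
width: 0.509
gripper_force: 0.0
[0.519077   0.13122327 0.11316837] [276.09267435 232.51627856] [277.09838676 238.39276281]
```

View pics/w4v.png

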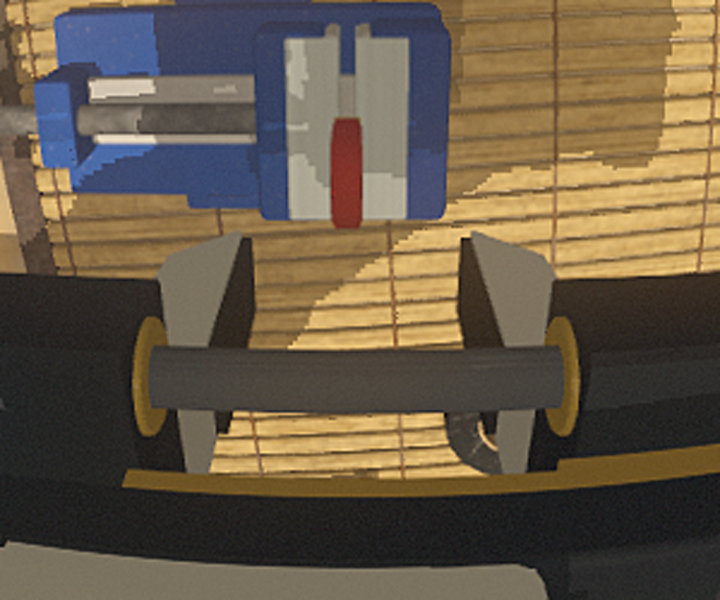

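The head shows at crop (346,118–228), but the finger ends appear at crop y≈237 where the calibration predicts about 180. I'll check the finger/key alignment in the scene view before descending.

Run:
```python
from h import *
snap('scene','s5');snap('top','t5');s=telemetry.observe();M=R.from_rotvec(s['ee_rot']);p=s['position'];w=s['width']*.092/2
out=[]
for f in('s5','t5'):
    im=cv2.imread(f'pics/{f}.png'); c=proj(f,p).astype(int); sc=8
    o=c-[25,35]; I=cv2.resize(im[o[1]:o[1]+70,o[0]:o[0]+50],None,fx=sc,fy=sc,interpolation=cv2.INTER_CUBIC)
    for sy in(-1,1):
        q=np.array([(proj(f,p+M.apply([x,sy*w,.022]))-o+.5)*sc for x in(-.0095,.0095)]).astype(int)
        cv2.line(I,tuple(q[0]),tuple(q[1]),(0,255,0) if sy>0 else (255,0,255),2)
    out.append(I)
cv2.imwrite('pics/d.png',np.hstack(out))
```

```text
(no output)
```

View pics/d.png

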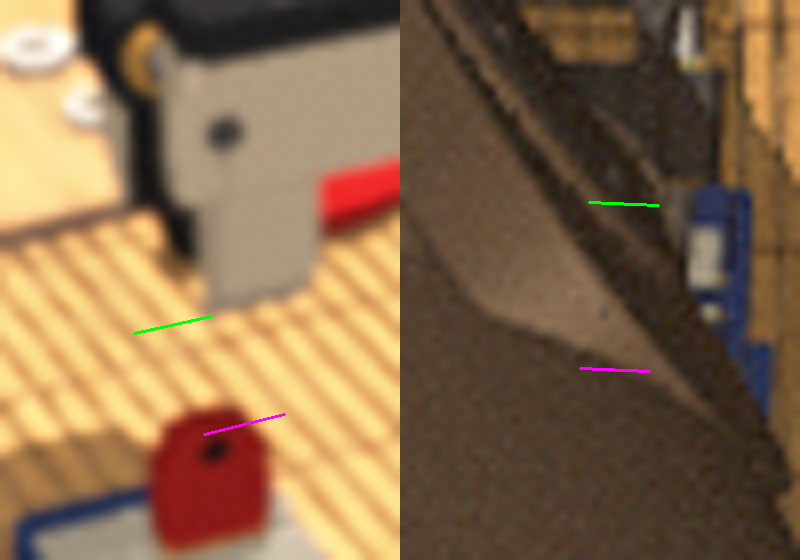

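Run:
```python
from h import *
s=telemetry.observe();M=R.from_rotvec(s['ee_rot']);p=s['position'];o=proj('s5',p).astype(int)-[25,35]
S=lambda x,y:('s5',o[0]+x/8-.44,o[1]+y/8-.44)
W=lambda x,y:('w4',130+x/2.4-.3,150+y/2.4-.3)
print(p,s['width'])
for a,b in((S(208,310),W(160,275)),(S(208,310),W(240,235)),(S(208,310),W(200,255))):
    X,r=tri(a,b); print((M.inv().apply(X-p)*1000).round(1),np.round(r,4))
# key: shoulder corners and top in s5 with w4
print('key top',tri(S(215,408),W(346,215)))
for y in(.130,.132,.134,.136):
  print(y,[(proj('s5',[.5185-.0045,y+d,z])-o+.5)*8 for d,z in((.014,.048),(-.014,.048))],[((proj('w4',[.5185,y+d,z])-[130,150])*2.4).round(0) for d,z in((.014,.048),(.014,.07),(-.014,.07),(-.014,.08))])
```

```text
[0.51893122 0.13178037 0.11305259] 0.49264248439116914
[  9.7 -40.5 -24. ] [0.0048 0.0048]
[  8.4 -25.2 -11.6] [0.0001 0.0001]
[  9.  -33.  -17.9] [0.0025 0.0025]
key top (array([0.51691086, 0.12931685, 0.08310199]), [np.float64(0.0018814490359726546), np.float64(0.001881449035972575)])
0.13 [array([174.72240326, 553.54912822]), array([283.33252703, 519.59542429])] [array([348., 120.]), array([348., 142.]), array([355., 231.]), array([355., 246.])]
0.132 [array([166.82223957, 556.01887791]), array([275.69590999, 521.982784  ])] [array([348., 114.]), array([347., 136.]), array([354., 225.]), array([354., 239.])]
0.134 [array([158.9027312 , 558.49467513]), array([268.04090871, 524.375891  ])] [array([347., 108.]), array([347., 129.]), array([354., 219.]), array([354., 233.])]
0.136 [array([150.96380699, 560.97654213]), array([260.36745672, 526.77476606])] [array([347., 102.]), array([346., 122.]), array([353., 213.]), array([353., 227.])]
```

Triangulated, the visible fingertip lies about 12 mm behind the reported TCP, not 22 mm ahead of it, so the reported tool length may be wrong. I'll descend to a height that is safe either way and look again.

```bash
python3 rel.py .5175 .133 .075 -3.9; python3 -m creep '4.5 .15 -.15 2 0 0 0; 4.5 .15 -.15 3.8 0 0 0; 4.5 .15 -.15 3.8 0 0 0; 4.5 .15 -.15 3.8 0 0 0'
python3 - <<'E'
from h import *
snap('scene','s6');snap('wrist','w6');s=telemetry.observe();M=R.from_rotvec(s['ee_rot']);p=s['position'];print(p,s['force'],s['width'])
im=cv2.imread('pics/s6.png'); o=proj('s6',p).astype(int)-[25,35]; print(o)
a=cv2.resize(im[o[1]:o[1]+70,o[0]:o[0]+50],None,fx=8,fy=8,interpolation=cv2.INTER_CUBIC)
b=cv2.imread('pics/w6.png')[190:330,230:330]; b=cv2.resize(b,(400,560),interpolation=cv2.INTER_CUBIC)
cv2.imwrite('pics/e.png',np.hstack([a,b]))
E
```

```text
[ 0.11 -0.16  3.81  0.1  -0.01 -0.11] 3.075 [ 0.02  0.45 -0.5   1.88  0.28  0.87 -0.69]
clock: 3.58
position: [0.5174, 0.1341, 0.0749]
ee_rot: [2.296, 2.143, 0.001]
force: [0.4, 0.2, 0.3]
width: 0.486
gripper_force: 0.0
[0.51755395 0.13421652 0.07498824] [-0.20012862 -0.06596952  0.06382594] 0.490209520108499
[214 209]
```

View pics/e.png

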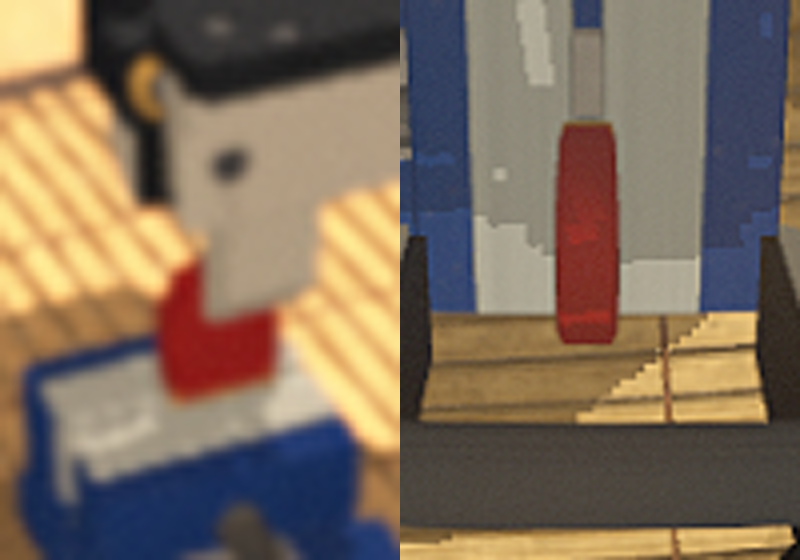

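The scene crop shows the near finger's lower end (265,310) still well above the jaws, so the tips really are about 34 mm higher than reported. Key centred between the fingers in the wrist crop. I'll go down carefully, checking force.

```bash
python3 -m creep '4.5 0 -.05 .8 0 0 0; 4.5 0 -.05 1.6 0 0 0; 4.5 0 -.05 2.2 0 0 0; 4.5 0 -.05 2.2 0 0 0'; python3 -m creep '4.5 0 0 .5 0 0 0; 4.5 0 0 1 0 0 0; 4.5 0 0 1 0 0 0; 4.5 0 0 1 0 0 0'
python3 - <<'E'
from h import *
snap('scene','s7');s=telemetry.observe();p=s['position'];print(p,s['force'],s['width'],s['clock'])
im=cv2.imread('pics/s7.png'); o=proj('s6',[.5175,.134,.075]).astype(int)-[35,30]; print(o)
cv2.imwrite('pics/f.png',cv2.resize(im[o[1]:o[1]+60,o[0]:o[0]+70],None,fx=8,fy=8,interpolation=cv2.INTER_CUBIC))
E
```

```text
clock: 4.18
position: [0.5159, 0.1339, 0.0513]
ee_rot: [-2.296, -2.143, 0.002]
force: [-0.7, 0.4, -0.3]
width: 0.49
gripper_force: 0.0
clock: 4.68
position: [0.5164, 0.1341, 0.0421]
ee_rot: [2.297, 2.144, 0.0]
force: [0.3, -0.4, 0.4]
width: 0.486
gripper_force: 0.0
[0.51647738 0.13413166 0.04211558] [ 0.45772849 -0.48957453 -0.5533685 ] 0.4899683831673779 4.725
[204 214]
```

View pics/f.png

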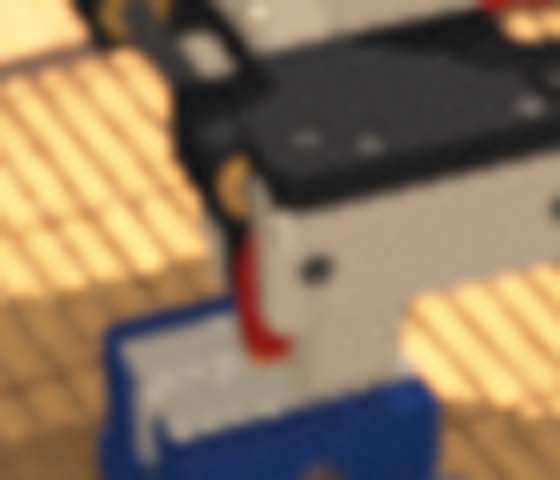

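The fingers straddle the head with their tips just over the jaws and no contact force. Closing.

```bash
python3 -m creep '4.5 0 0 .15 0 0 0; 2 0 0 .15 0 0 0; 0.9 0 0 .15 0 0 0; 0.5 0 0 .15 0 0 0; 0.5 0 0 .15 0 0 0' 12; python3 -m creep '0.5 0 0 0 0 0 0; 0.5 0 0 0 0 0 0;0.5 0 0 0 0 0 0' 30
```

```text
clock: 5.35
position: [0.5164, 0.1341, 0.0405]
ee_rot: [2.297, 2.144, -0.0]
force: [-0.1, -0.4, 0.6]
width: 0.102
gripper_force: 0.0
clock: 5.72
position: [0.5165, 0.1341, 0.0405]
ee_rot: [2.297, 2.144, 0.0]
force: [0.9, -0.4, -0.9]
width: 0.097
gripper_force: 30.0
```

Gripped (8.9 mm, 30 N). Lift straight up.

```bash
python3 -m creep '0.5 0 0 -1 0 0 0; 0.5 0 0 -2.5 0 0 0; 0.5 0 0 -5 0 0 0; 0.5 0 0 -8 0 0 0; 0.5 0 0 -8 0 0 0'; python3 rel.py .487 -.1605 .12 3.4
```

```text
clock: 6.35
position: [0.5177, 0.1349, 0.1235]
ee_rot: [2.295, 2.142, 0.006]
force: [-0.4, -0.1, -1.0]
width: 0.093
gripper_force: 30.0
[-29.68  -1.03   0.3    0.25  -0.07  -7.34] 6.35 [ 0.03  0.44 -0.51  1.88  0.27  0.89 -0.68]
```

```bash
python3 -m creep '0.5 -6 -.2 0 0 0 -1.5; 0.5 -12 -.4 0 0 0 -3; 0.5 -18 -.6 0 0 0 -4.5; 0.5 -24 -.8 0 0 0 -6; 0.5 -29.7 -1 0 0 0 -7.3' >/dev/null; python3 -m creep '0.5 0 0 0 0 0 0; 0.5 0 0 0 0 0 0';python3 rel.py .487 -.1605 .085 3.4
python3 - <<'E'
from h import *
snap('scene','s8');snap('wrist','w8');s=telemetry.observe();p=s['position'];print(p)
im=cv2.imread('pics/s8.png'); o=proj('s8',[.487,-.1605,.08]).astype(int)-[25,35]; print(o)
a=cv2.resize(im[o[1]:o[1]+70,o[0]:o[0]+50],None,fx=8,fy=8,interpolation=cv2.INTER_CUBIC)
b=cv2.imread('pics/w8.png')[170:310,230:330]; b=cv2.resize(b,(400,560),interpolation=cv2.INTER_CUBIC)
cv2.imwrite('pics/g.png',np.hstack([a,b]))
E
```

```text
clock: 7.22
position: [0.4855, -0.1611, 0.1202]
ee_rot: [-2.156, -2.284, -0.0]
force: [0.2, 0.2, -0.7]
width: 0.096
gripper_force: 30.0
[ 0.05  0.15  3.52 -0.04 -0.04 -0.08] 7.225 [ 0.59  0.41 -0.49  1.93  0.25  0.86  0.03]
[ 0.48602233 -0.15992927  0.1204646 ]
[348 176]
```

View pics/g.png

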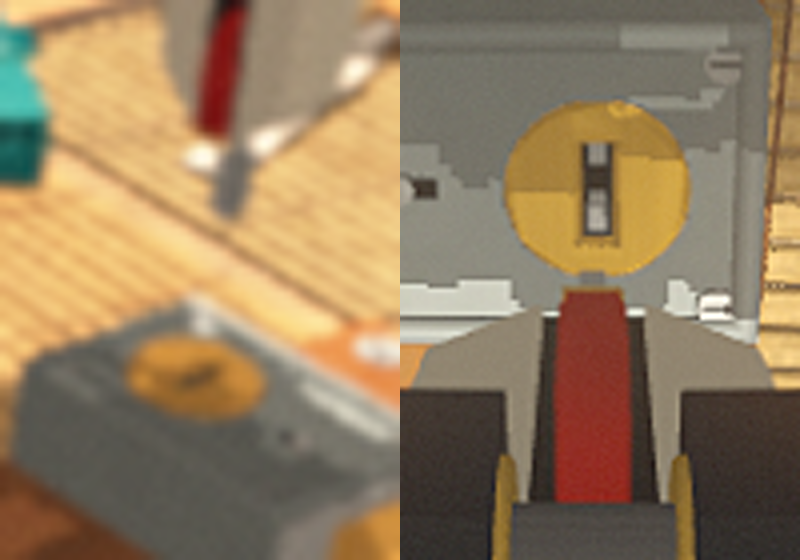

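Wrist crop: slot centre (598,188), blade in line at x≈593, slot parallel to the blade. So 1 mm to +tool y, then straight down.

```bash
python3 -m creep '0.5 0 .1 1.5 0 0 0; 0.5 0 .1 3 0 0 0; 0.5 0 .1 4 0 0 0; 0.5 0 .1 4.3 0 0 0; 0.5 0 .1 4.3 0 0 0'; python3 -m creep '0.5 0 0 .3 0 0 0; 0.5 0 0 .6 0 0 0; 0.5 0 0 .8 0 0 0;0.5 0 0 .8 0 0 0'
```

```text
clock: 7.95
position: [0.487, -0.1614, 0.0773]
ee_rot: [-2.155, -2.285, 0.0]
force: [0.3, -0.4, -1.3]
width: 0.099
gripper_force: 30.0
clock: 8.45
position: [0.4868, -0.1615, 0.0694]
ee_rot: [-2.155, -2.285, 0.0]
force: [1.2, -0.8, -1.4]
width: 0.096
gripper_force: 30.0
```

```bash
python3 -m creep '0.5 0 0 .2 0 0 0; 0.5 0 0 .4 0 0 0; 0.5 0 0 .4 0 0 0'; python3 -m creep '0.5 0 0 .15 0 0 0; 0.5 0 0 .15 0 0 0'
```

```text
clock: 8.82
position: [0.4868, -0.1608, 0.0653]
ee_rot: [-2.154, -2.286, -0.0]
force: [0.1, 2.5, -1.4]
width: 0.097
gripper_force: 30.0
clock: 9.07
position: [0.4869, -0.1613, 0.0639]
ee_rot: [-2.155, -2.286, -0.0]
force: [0.5, 2.5, -0.5]
width: 0.094
gripper_force: 30.0
```

```bash
python3 -m creep '0.5 0 0 .1 0 0 0; 0.5 0 0 .1 0 0 0'; python3 -m creep '0.5 0 0 .1 0 0 0; 0.5 0 0 .1 0 0 0'
```

```text
clock: 9.32
position: [0.4871, -0.1617, 0.0634]
ee_rot: [2.155, 2.285, -0.0]
force: [-1.6, 2.5, 6.2]
width: 0.095
gripper_force: 30.0
clock: 9.57
position: [0.4873, -0.1618, 0.0628]
ee_rot: [2.155, 2.284, -0.0]
force: [-1.8, 3.2, 11.1]
width: 0.095
gripper_force: 30.0
```

Contact 14.5 mm short of home, as expected. Ease off and wiggle along the slot.

```bash
python3 -m creep '0.5 0 0 -.16 0 0 0; 0.5 .15 0 -.16 0 0 0; 0.5 .3 0 -.16 0 0 0; 0.5 .3 0 -.16 0 0 0'; python3 -m creep '0.5 .1 0 0 0 0 0; 0.5 .1 0 0 0 0 0'
```

```text
clock: 10.07
position: [0.487, -0.159, 0.0637]
ee_rot: [2.155, 2.285, -0.0]
force: [0.1, -2.2, 2.3]
width: 0.098
gripper_force: 30.0
clock: 10.32
position: [0.4869, -0.1576, 0.0637]
ee_rot: [2.155, 2.285, 0.0]
force: [0.9, -2.1, 2.2]
width: 0.093
gripper_force: 30.0
```

```bash
python3 -m creep '0.5 .1 0 0 0 0 0; 0.5 .1 0 0 0 0 0'; python3 -m creep '0.5 .1 0 0 0 0 0; 0.5 .1 0 0 0 0 0'
```

```text
clock: 10.58
position: [0.4868, -0.1564, 0.0637]
ee_rot: [2.155, 2.286, 0.0]
force: [1.4, -2.6, 3.3]
width: 0.099
gripper_force: 30.0
clock: 10.82
position: [0.4868, -0.1561, 0.0637]
ee_rot: [2.155, 2.285, -0.0]
force: [0.8, -5.4, 1.6]
width: 0.095
gripper_force: 30.0
```

Wall at +y reached (y≈−0.1562), so the slot's middle is at about −0.1596. Now the other way.

```bash
python3 -m creep '0.5 -.25 0 0 0 0 0; 0.5 -.5 0 0 0 0 0; 0.5 -.65 0 0 0 0 0; 0.5 -.75 0 0 0 0 0; 0.5 -.75 0 0 0 0 0'; python3 -m creep '0.5 -.1 0 0 0 0 0; 0.5 -.1 0 0 0 0 0'
```

```text
clock: 11.45
position: [0.4868, -0.1631, 0.0635]
ee_rot: [-2.155, -2.285, 0.001]
force: [0.2, -0.3, 1.2]
width: 0.1
gripper_force: 30.0
clock: 11.7
position: [0.487, -0.1635, 0.0636]
ee_rot: [-2.155, -2.285, -0.0]
force: [-1.7, 4.1, 0.9]
width: 0.099
gripper_force: 30.0
```

```bash
python3 -m creep '0.5 .2 0 0 0 0 0; 0.5 .42 0 0 0 0 0; 0.5 .42 0 .15 0 0 0; 0.5 .42 0 .3 0 0 0;0.5 .42 0 .3 0 0 0'; python3 -m creep '0.5 0 0 .2 0 0 0; 0.5 0 0 .2 0 0 0'
```

```text
clock: 12.32
position: [0.4868, -0.1598, 0.0604]
ee_rot: [-2.155, -2.285, 0.0]
force: [-0.3, -0.3, -0.6]
width: 0.096
gripper_force: 30.0
clock: 12.58
position: [0.4868, -0.1598, 0.0585]
ee_rot: [-2.155, -2.285, 0.0]
force: [-0.2, -0.5, -1.0]
width: 0.098
gripper_force: 30.0
```

The first pair is passed. On to the second pair, expected at TCP z≈0.0567.

```bash
python3 -m creep '0.5 0 0 .17 0 0 0; 0.5 0 0 .2 0 0 0; 0.5 0 0 .2 0 0 0'; python3 -m creep '0.5 0 0 .06 0 0 0; 0.5 0 0 .06 0 0 0'
```

```text
clock: 12.95
position: [0.487, -0.1598, 0.0568]
ee_rot: [2.155, 2.285, 0.0]
force: [-0.1, -0.1, 2.7]
width: 0.096
gripper_force: 30.0
clock: 13.2
position: [0.4871, -0.1598, 0.0565]
ee_rot: [2.155, 2.285, 0.0]
force: [-1.3, 0.8, 7.4]
width: 0.098
gripper_force: 30.0
```

```bash
python3 -m creep '0.5 0 0 -.06 0 0 0; 0.5 .15 0 -.06 0 0 0; 0.5 .3 0 -.06 0 0 0; 0.5 .39 0 -.06 0 0 0; 0.5 .39 0 -.06 0 0 0'; python3 -m creep '0.5 -.25 0 0 0 0 0; 0.5 -.5 0 0 0 0 0; 0.5 -.7 0 0 0 0 0; 0.5 -.78 0 0 0 0 0; 0.5 -.78 0 0 0 0 0'
```

```text
clock: 13.82
position: [0.4868, -0.1565, 0.0567]
ee_rot: [2.155, 2.284, -0.0]
force: [0.7, -4.7, 3.1]
width: 0.097
gripper_force: 30.0
clock: 14.45
position: [0.4869, -0.1628, 0.0565]
ee_rot: [-2.154, -2.286, -0.001]
force: [-1.8, 5.7, 3.3]
width: 0.092
gripper_force: 30.0
```

```bash
python3 -m creep '0.5 .2 0 0 0 0 0; 0.5 .39 0 0 0 0 0; 0.5 .39 0 .2 0 0 0; 0.5 .39 0 .4 0 0 0;0.5 .39 0 .4 0 0 0'; python3 -m creep '0.5 0 0 .15 0 0 0; 0.5 0 0 .25 0 0 0; 0.5 0 0 .25 0 0 0'
```

```text
clock: 15.08
position: [0.4866, -0.1598, 0.0523]
ee_rot: [-2.155, -2.285, 0.001]
force: [0.8, 0.1, -0.8]
width: 0.096
gripper_force: 30.0
clock: 15.45
position: [0.4868, -0.1597, 0.05]
ee_rot: [-2.155, -2.286, 0.0]
force: [0.6, 0.4, -2.2]
width: 0.101
gripper_force: 30.0
```

```bash
python3 -m creep '0.5 0 0 .08 0 0 0; 0.5 0 0 .08 0 0 0'; python3 -m creep '0.5 0 0 .06 0 0 0; 0.5 0 0 .06 0 0 0; 0.5 0 0 .06 0 0 0'
```

```text
clock: 15.7
position: [0.487, -0.1598, 0.0495]
ee_rot: [2.155, 2.285, 0.0]
force: [-1.4, 0.1, 2.1]
width: 0.097
gripper_force: 30.0
clock: 16.08
position: [0.487, -0.1598, 0.0493]
ee_rot: [2.155, 2.285, -0.0]
force: [-1.9, 0.9, 8.1]
width: 0.093
gripper_force: 30.0
```

Home: shoulder on the plate at z≈0.0493, the predicted height, 8 N. Ease off slightly and turn clockwise (+ about tool z).

```bash
python3 -m creep '0.5 0 0 -.03 0 0 0; 0.5 0 0 -.03 0 0 6; 0.5 0 0 -.03 0 0 12; 0.5 0 0 -.03 0 0 18; 0.5 0 0 -.03 0 0 24' 45; python3 -c "
from h import *;s=telemetry.observe();print(s['ft_torque'],s['joints'].round(2))"
```

```text
clock: 16.7
position: [0.4869, -0.1597, 0.0495]
ee_rot: [2.586, 1.783, 0.0]
force: [-2.0, -0.2, 5.9]
width: 0.093
gripper_force: 45.0
[0.15984904 0.42086176 0.01371076] [ 0.46  0.49 -0.33  2.    0.25  0.69 -0.39]
```

```bash
python3 -m creep '0.5 0 0 0 0 0 8; 0.5 0 0 0 0 0 16; 0.5 0 0 0 0 0 24; 0.5 0 0 0 0 0 32; 0.5 0 0 0 0 0 32'; python3 -c "
from h import *;s=telemetry.observe();print(s['ft_torque'],s['joints'].round(2))"
```

```text
clock: 17.32
position: [0.4871, -0.1598, 0.0495]
ee_rot: [2.977, 1.003, 0.0]
force: [-2.2, -0.9, 6.2]
width: 0.096
gripper_force: 45.0
[0.02973062 0.43410266 0.01622401] [ 0.35  0.47 -0.18  2.01  0.14  0.67 -0.84]
```

```bash
python3 -m creep '0.5 0 0 0 0 0 8; 0.5 0 0 0 0 0 16; 0.5 0 0 0 0 0 24; 0.5 0 0 0 0 0 30; 0.5 0 0 0 0 0 30'; python3 -c "
from h import *;s=telemetry.observe();print(s['ft_torque'],s['joints'].round(2));M=R.from_rotvec(s['ee_rot']).as_matrix();print(np.degrees(np.arctan2(M[1,1],M[0,1])))"
```

```text
clock: 17.95
position: [0.4871, -0.16, 0.0495]
ee_rot: [3.135, 0.199, 0.001]
force: [-1.9, -1.3, 6.5]
width: 0.098
gripper_force: 45.0
[-0.14561143  0.39911669  0.02379615] [ 0.24  0.47 -0.04  2.02  0.03  0.65 -1.26]
-82.72942265188972
```

```bash
python3 -m creep '0.5 0 0 0 0 0 3; 0.5 0 0 0 0 0 5; 0.5 0 0 0 0 0 5'; python3 -c "
from h import *;s=telemetry.observe();print(s['ft_torque'],s['joints'].round(2));M=R.from_rotvec(s['ee_rot']).as_matrix();print(np.degrees(np.arctan2(M[1,1],M[0,1])))"
```

```text
clock: 18.32
position: [0.4871, -0.16, 0.0495]
ee_rot: [3.14, 0.064, 0.001]
force: [-2.3, -1.3, 6.2]
width: 0.094
gripper_force: 45.0
[-0.02707664  0.48223002  0.06942202] [ 0.23  0.47 -0.02  2.02  0.01  0.65 -1.33]
-87.66553317778103
```

```bash
python3 -m creep '0.5 0 0 0 0 0 2; 0.5 0 0 0 0 0 2; 0.5 0 0 0 0 0 2'
python3 - <<'E'
from h import *
s=telemetry.observe();print(s['ft_torque']);M=R.from_rotvec(s['ee_rot']).as_matrix();print(np.degrees(np.arctan2(M[1,1],M[0,1])))
snap('scene','s9'); a=cv2.imread('pics/scene0.png');b=cv2.imread('pics/s9.png')
cv2.imwrite('pics/i.png',np.hstack([cv2.resize(x[195:295,345:445],(400,400),interpolation=cv2.INTER_CUBIC) for x in(a,b)]))
E
```

```text
clock: 18.7
position: [0.4871, -0.16, 0.0495]
ee_rot: [3.141, 0.01, 0.001]
force: [-1.4, -0.2, 5.8]
width: 0.095
gripper_force: 45.0
[-0.03490843  0.29191782  0.06528713]
-89.64132283277276
```

View pics/i.png

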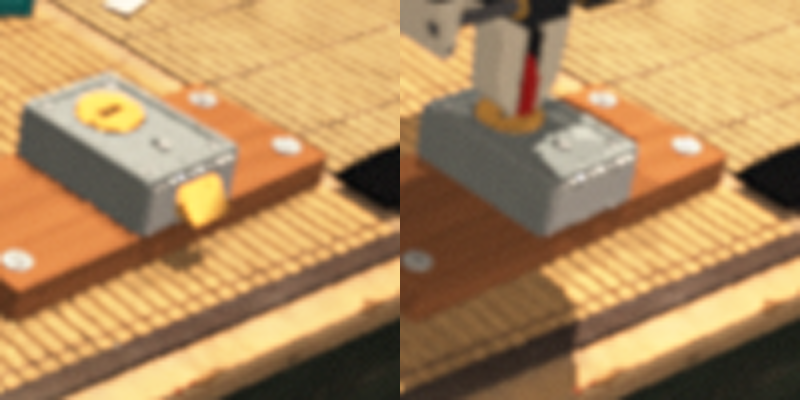

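The bolt, yellow at (205,198) before, has vanished into the case. A little further to be sure of the stop.

```bash
python3 -m creep '0.5 0 0 0 0 0 2; 0.5 0 0 0 0 0 2; 0.5 0 0 0 0 0 2'; python3 -c "
from h import *;s=telemetry.observe();print(s['ft_torque']);M=R.from_rotvec(s['ee_rot']).as_matrix();print(np.degrees(np.arctan2(M[1,1],M[0,1])))"
```

```text
clock: 19.12
position: [0.4871, -0.16, 0.0495]
ee_rot: [3.141, -0.045, 0.001]
force: [-1.5, -1.3, 6.3]
width: 0.1
gripper_force: 45.0
[-0.09591249  0.41327264  0.14108915]
-91.62599852388483
```

```bash
python3 -m creep '0.5 0 0 0 0 0 2; 0.5 0 0 0 0 0 2; 0.5 0 0 0 0 0 2'; python3 -c "
from h import *;s=telemetry.observe();print(s['ft_torque']);M=R.from_rotvec(s['ee_rot']).as_matrix();print(np.degrees(np.arctan2(M[1,1],M[0,1])))"
```

```text
clock: 19.5
position: [0.4872, -0.16, 0.0495]
ee_rot: [3.14, -0.099, 0.001]
force: [-1.6, 0.1, 5.0]
width: 0.096
gripper_force: 45.0
[-0.10880698  0.2913736   0.22599419]
-93.61642428227778
```

The torque is rising well above the spring's 0.06 N m, so the plug is against its stop. Holding there and handing in.

```bash
python3 -c "
from cell import job;print(job.sign_off())"
```

```text
the job is handed in; nothing more can be done
None
```

The key is fully home and held turned clockwise against its stop with the latch bolt drawn in; nothing else on the bench was touched, and it took about 19.5 s of the 54 s (no verdict came back at hand-in).

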